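# Load the drying hood and set its timer

## Robot

A 6-joint arm with a two-finger parallel gripper is mounted at the origin on the work surface; the furniture and walls round the work are solid. World frame = base frame: x ahead of the robot, y to its left, z up, the work surface at z = 0. Lengths are in mm, angles in rad, forces in N, time in s.
With the tool pointing down it reaches from about 300 to 775 mm from the base axis. Payload 14.6 kg.
Tool frame: the origin (TCP) lies on the centre line of the jaws, within the pads' length; the fingertips stand 25 mm ahead of it and the grasp point (between the pads) lies 6 mm ahead of it; z points along the fingers, x is the direction in which the jaws open and shut, and the axes are right-handed (so a half turn about z gives the same grasp; the last joint's range is limited). The gripper opens to 85 mm and grips with 20 to 120 N. Pads are 22 mm wide; open, the fingers measure 114 mm over their backs; the gripper's body (76 mm by 85 mm) begins 54 mm behind the grasp point. The pads swing forward as they close: fully open they stand 13 mm farther back than shut.
Start: joints at [-1.291, 0.3, 1.521, -0, 1.321, -0.067], TCP at [186.932, -517.248, 219.081] pointing down, gripper open.
Joint ranges: [-3.03, 3.03], [-0.79, 2.21], [0.23, 2.52], [-1.04, 4.18], [0, 3.07], [-2.55, 2.55]. Speed limits (rad/s): [2.22, 2.22, 2.57, 3.14, 3.14, 3.14].

## Interface

Orientations are given as a unit quaternion [w, x, y, z].
In Python, from plant import arm, imaging gives the robot as it stands. The module is installed in compiled form; this text tells all that it offers.
- The arm moves only by the shell command python3 -m inch 'ROWS' [OPENING]. ROWS is JSON, a list of rows, each a list of 2 entries, a list of its own where there are three numbers: the shift along the tool's x, y, z in m, then the turn, a rotation vector about the tool's x, y, z in degrees. A call has 1 to 5 rows; each row shifts and turns the commanded pose from where the row before left it, along the tool's axes as they then stand; what a row does not reach is not made up. A row lasts 1/12 s, in which the tool goes at most 41.7 mm and 7.16 degrees, less where a joint would pass 70% of its speed; a pose out of reach is approached as far as the arm can. A call is refused whole if a number of a shift passes 0.0417 or a number of a turn 7.16, either way. A call with a gripper value outside its range is refused whole. OPENING is the opening, from 0 (shut) to 1 (fully open), set as the call begins (- or left out, the last holds). The fingers move at their own pace and stop on an object; the grip force is fixed at half the most. Time passes only in rows, so rows that do not move let the fingers close. It gives the time, the measured TCP pose, the force and the opening at its end, in the units of the state.
- arm.sense(): the state, without advancing time (a new reading comes with each control period).
- imaging.capture(name): name is "scene" or "top" or "wrist"; returns a dict with "frame" (480x640x3 uint8, blue, green, red), "fovy" (degrees; the focal length in pixels is half the picture's height over the tangent of half this angle, whatever the lens; pixels are square), "cx", "cy" (the principal point, pixels), "k1" (the pictures are not rectified: a ray, as slopes to the right and down, at radius r is drawn at 1 + k1 r^2 times it, then the intrinsics apply), "view" (4x4, takes a point from world to camera coordinates). Camera axes: x right, y up, looking along -z (the intrinsics and any distortion apply to the point x, -y, -z); pixel columns grow to the right and rows downward; lengths in mm; the calibration is good to about 2 mm. A picture is of the moment at which its call begins. There is no depth.
- arm.sign_off(): hands the job in, once; it reports no verdict.
The state is a dict: "time": time; "joint_positions": joint angles; "dq": joint speeds; "effort": joint torques, N m; "eef_pos": TCP position; "eef_rot": TCP orientation; "ft_force": force on the tool from outside, world axes, zero at the start; "moment": the same for the moment, N m; "opening": opening from 0.0 (shut) to 1.0 (fully open).
Only numpy, scipy, OpenCV 4.12 (cv2) and the standard library are available. Lean on these libraries where they do the work, as an engineer would, in place of code of your own. Each camera call takes 0.05 s, during which the arm holds its last target. There are 200 camera calls.

## Task

Push the tray of stilts all the way into the bay under the drying hood until it meets the stop at the back, keeping the stilts standing in the tray. Then turn the dial of the timer on top of the hood clockwise to 10 minutes, pressing down as you turn so that the timer neither spins nor wanders from its spot. Leave the two cups and the small bowl beside the work standing where they are.

Things in the scene. Friction and masses are not known exactly. Their poses are not given: they have to be found in the camera images.
- dryer: Low grey sheet-metal drying hood, screwed down, 120 mm deep and 262 mm wide, flat top 72 mm high. Origin on the worktop, on the bay's centre line, half-way between mouth and back stop. Own +x: the way the tray slides in; +y to the left of that; z up. The bay is open underneath (the tray slides on the worktop), 231 mm wide inside, 46 mm high, 105 mm deep: mouth at x = -52.5 mm, solid back stop at x = +52.5.
- bay_mouth (a point): Middle of the bay's mouth, on the worktop; axes as the hood's. Two upright smooth aluminium lead-in cheeks, 36 mm high, flare out from the mouth: 231 mm apart at the mouth, 261 mm apart at their round tips, 42 mm before it. The tray starts before the cheeks, askew by up to 9 degrees, up to 14 mm off the centre line.
- bay_home (a point): The point on the worktop, inside the bay, over which the tray's middle comes when the tray touches the back stop (hood frame x = -20.5 mm, y = 0); axes as the hood's. The tray's outer end then stands out of the mouth by 41 mm.
- tray: Cream moulded tray, loose, 0.13 to 0.25 kg, 145 mm (own x) by 225 mm (own y) over the rim, 36 mm high; walls 2 mm thick, inset 7 mm under the rim round the top. Origin: centre of the underside. It goes into the bay broadside, a long side first, with 3 mm of play at each end; own +x points roughly along the hood's +x at the start. No handle: push it at its outer long side.
- stilt_0: White three-armed kiln stilt, 47 x 42 x 18 mm, standing loose on the tray's floor toward its -y end. Origin: centre of its underside.
- stilt_1: The same kind of stilt, in the middle of the tray.
- stilt_2: The same kind of stilt, toward its +y end.
- timer_dial (a joint): Dial angle against the base, rad: 0 is run out (pointer over the base's thick mark), growing clockwise seen from above; a full turn is 60 minutes, so 10 minutes is 1.05 rad, a sixth of a turn, the second thin mark. Starts between 0 and 0.12, turns smoothly against about 0.08 N m of friction, does not spring or run back; stops at 0 and 5.5.
- timer_grip (a point): Dial's centre, on its axis (z up); dial from 20 mm below to 16 mm above it: white, fluted, round, 56 mm across, with a black pointer ridge. Its grey base, 72 mm across, 24 mm high, twelve white marks, stands loose on the hood. 0.2 kg in all: turned unpressed, the whole timer spins; pressed down with about 10 N (up to 25) its base holds. Grip only the dial, clear of the base.
- timer_zero (a point): The thick zero mark on the shoulder of the timer's base, 34 mm from the axis and 24 mm above the hood's top; its z points up; it shows whether the base has moved or spun.
- cup_2: Bystander: white cup, 59 mm across, 53 mm high, on the far side of the tray's path. Origin: centre of its underside.
- cup_3: Bystander: brown clay cup, 63 mm across, 60 mm high, on the far side of the tray. Origin: centre of its underside.
- bowl_6: Bystander: small white bowl, 71 mm across, 44 mm high, behind the closed end of the hood. Origin: centre of its underside.

How it is judged:
By the outcome, as a careful person would: the job done as asked, in the order asked, and still so for the second after the job is handed in, with the robot touching nothing.
It also fails if it takes over 58 s, if anything falls off the work surface, if the arm or the gripper's body presses on something with over 40 N, if the wrist force passes 120 N, or if a joint passes its speed limit or range.

## Working session

There is one attempt and no reset: what is moved stays moved. The work goes in short steps, Python scripts to look and compute and a shell command to move; the robot and the scene stay as the last step left them, time stands still between calls to the robot, and variables do not carry over. Pictures are saved under pics/ and viewed, about 8 in all and at most 12, crops included, and the job is handed in when it is done.

```bash
mkdir -p pics; cat > h.py <<'E'
import numpy as np, cv2
from plant import arm, imaging
def cap(n):
    return imaging.capture(n)
def K(c):
    f=240/np.tan(np.radians(c['fovy'])/2)
    return f
def ray(c,u,v):
    f=K(c); d=np.array([(u-c['cx'])/f,(v-c['cy'])/f]); p=d.copy()
    for _ in range(30): p=d/(1+c['k1']*(p@p))
    V=np.array(c['view']); R=V[:3,:3]; o=-R.T@V[:3,3]
    return o, R.T@np.array([p[0],-p[1],-1.])
def onz(c,u,v,z):
    o,d=ray(c,u,v); return o+d*(z-o[2])/d[2]
def proj(c,P):
    V=np.array(c['view']); q=V[:3,:3]@np.array(P,float)+V[:3,3]
    s=np.array([q[0],-q[1]])/-q[2]; s=s*(1+c['k1']*(s@s)); return s*K(c)+[c['cx'],c['cy']]
E
python3 - <<'E'
from h import *
import pickle
s=arm.sense();print(s)
for n in ("scene","top"):
    c=cap(n); cv2.imwrite(f"pics/{n}0.png",c['frame']); pickle.dump(c,open(f"{n}0.pkl","wb"))
    V=np.array(c['view']); print(n,c['fovy'],c['cx'],c['cy'],c['k1'],-V[:3,:3].T@V[:3,3],V[:3,:3].round(3).tolist())
E
```

```text
{'time': 0.0, 'joint_positions': array([-1.29058343e+00,  3.00476551e-01,  1.52162694e+00,  3.65976473e-06,
        1.32070872e+00, -6.66154132e-02]), 'dq': array([ 1.27681231e-03, -3.27603574e-04, -1.82729452e-03,  4.04048393e-04,
       -4.83397845e-04,  7.60859950e-05]), 'effort': array([ 7.01876834e-04, -5.43503022e+01, -3.61796272e+01, -1.39597296e-04,
        3.98678545e-03, -5.78210393e-05]), 'eef_pos': array([ 186.8699572 , -516.99576199,  218.49894032]), 'eef_rot': array([-3.84137599e-04,  8.18509420e-01, -5.74492783e-01, -4.73568037e-04]), 'ft_force': array([-0.39808627, -0.16661528, -0.1837201 ]), 'moment': array([-0.02669391, -0.03517878,  0.04293732]), 'opening': 0.9963247321547082}
scene 45.81574569857277 326.91096016654836 237.09871782934982 -0.14802318376527876 [ 134.32586083 -891.71887283  617.45450047] [[0.9, -0.435, 0.015], [0.212, 0.468, 0.858], [-0.38, -0.769, 0.514]]
top 54.88864687343113 316.04683076231 231.93301747576416 -0.046927993617820865 [ 392.23700796 -118.31457581  952.0200806 ] [[0.025, -1.0, -0.011], [0.989, 0.023, 0.148], [-0.148, -0.014, 0.989]]
```

View pics/top0.png

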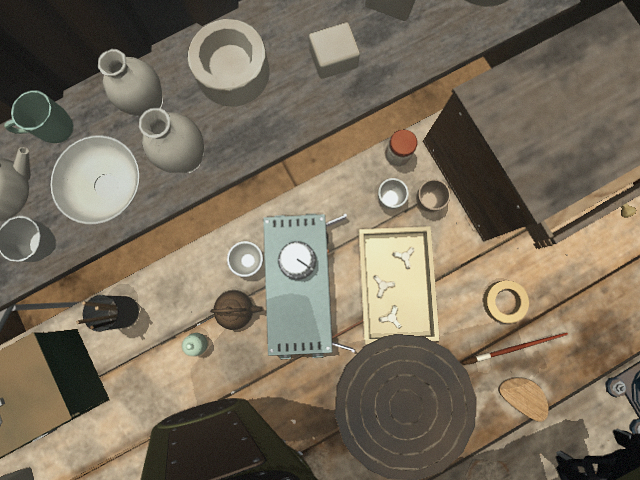

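View pics/scene0.png

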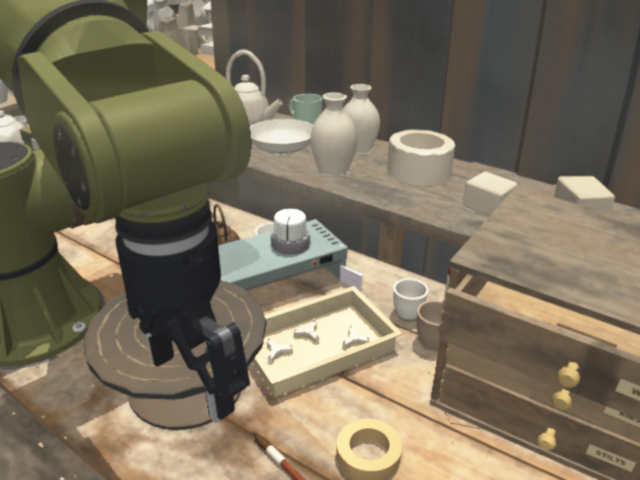

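The top view shows the hood at about (297,285), dial at (297,261), tray at (398,285) with its lower end partly hidden by the round wheel. Cups are at (393,193) and (433,195), bowl at (245,260). Next I measure.

```bash
python3 - <<'E'
from h import *
import pickle
c=pickle.load(open("top0.pkl","rb")); im=c['frame']
hsv=cv2.cvtColor(im,cv2.COLOR_BGR2HSV)
print('hsv tray',hsv[232,400],hsv[300,434],hsv[320,400],'hood',hsv[240,280],hsv[330,300],'wood',hsv[260,460],'dial',hsv[262,290])
x0,y0,x1,y1=225,200,470,380
big=cv2.resize(im[y0:y1,x0:x1],None,fx=3.2,fy=3.2,interpolation=cv2.INTER_CUBIC)
m1=cv2.inRange(hsv,(22,40,150),(34,130,255)); m2=cv2.inRange(hsv,(70,20,60),(105,120,255))
for m,n in((m1,'tray'),(m2,'hood')):
    m=cv2.morphologyEx(m[y0:y1,x0:x1],cv2.MORPH_CLOSE,np.ones((5,5)));
    cs,_=cv2.findContours(m,0,1); k=max(cs,key=cv2.contourArea)
    h=cv2.convexHull(k); ap=cv2.approxPolyDP(h,3,True)[:,0]+[x0,y0]
    z=36 if n=='tray' else 72
    print(n,cv2.contourArea(k))
    for p in ap: print(p,onz(c,*p,z).round(1))
    cv2.drawContours(big,[(k*3.2).astype(int)],-1,(0,0,255),1)
cv2.imwrite('pics/crop1.png',big)
E
```

```text
hsv tray [ 20  70 128] [ 23  64 224] [ 23  63 229] hood [ 72  24 189] [ 72  27 158] wood [ 16 101 185] dial [ 96   5 239]
tray 7799.0
[429 226] [ 546.2 -331.7   36. ]
[438 340] [ 322.2 -347.3   36. ]
[366 343] [ 313.5 -207.4   36. ]
[358 288] [ 419.2 -190.5   36. ]
[359 230] [ 534.8 -191.2   36. ]
hood 8480.0
[323 215] [ 557.  -118.3   72. ]
[331 351] [ 300.4 -139.    72. ]
[314 357] [ 288.7 -107.7   72. ]
[281 358] [285.2 -46.5  72. ]
[269 354] [291.9 -23.9  72. ]
[264 218] [548.5  -4.2  72. ]
```

View pics/crop1.png

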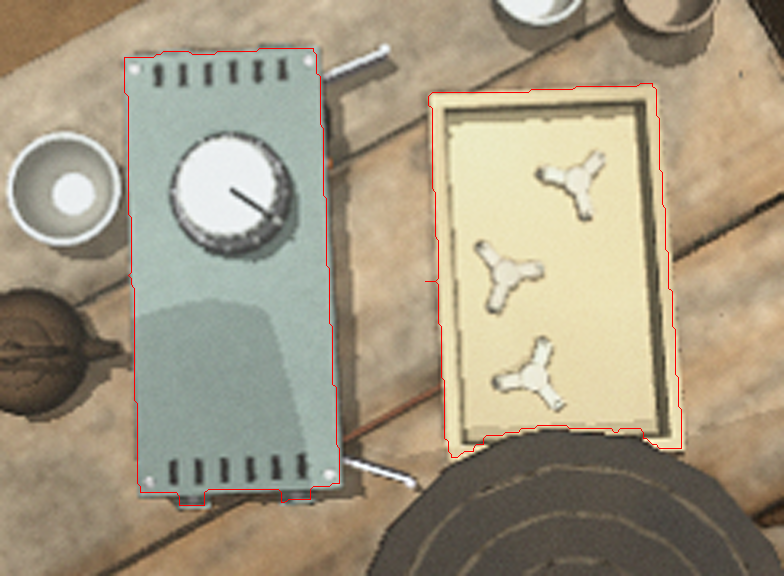

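```bash
python3 - <<'E'
from h import *
import pickle
c=pickle.load(open("top0.pkl","rb")); s=pickle.load(open("scene0.pkl","rb"))
def g(p,z): return onz(c,225+p[0]/3.2,200+p[1]/3.2,z)
def rect(P,z,n):
    q=np.array([g(p,z)[:2] for p in P]); ctr=q.mean(0)
    ax=(q[0]+q[3]-q[1]-q[2])/2; ay=(q[0]+q[1]-q[2]-q[3])/2   # ax: toward left=in ; 
    print(n,q.round(1).tolist(),'ctr',ctr.round(1),'len in',np.linalg.norm(ax).round(1),'wid',np.linalg.norm(ay).round(1),
     'yaw in',np.degrees(np.arctan2(ax[1],ax[0])).round(2),'yaw from long',np.degrees(np.arctan2(ay[1],ay[0])).round(2)+90); return ctr
H=[(125,57),(316,48),(340,483),(140,492)]
hc=rect(H,72,'hood'); T=[(430,94),(656,84),(682,448),(452,457)]; tc=rect(T,36,'tray')
print('cheek tips',g((386,48),36),g((413,484),36))
print('dial top centre',g((227,187),132),'pointer end',g((277,217),132))
for z in(130,132): print('dial edge',[g(p,z)[:2].round(1).tolist() for p in((171,190),(283,190),(225,133))])
# scene dial
print('scene check dial', proj(s,g((227,187),132)), 'hood TR',proj(s,[*g(H[1],72)[:2],72]), 'tray TR',proj(s,g(T[1],36)))
# wheel height: disc edge points in both views
for z in(60,80,100):
    P=[onz(c,336+225*0,405,z),onz(c,476,405,z),onz(c,405,336,z),onz(c,405,474,z)]
    print(z,[p.round(0)[:2].tolist() for p in P],[proj(s,p).round(0).tolist() for p in P])
for n,u,v,z in(('cup2',393,190,53),('cup3',433,192,60),('bowl',245,259,44)): print(n,onz(c,u,v,z).round(0))
E
```

```text
hood [[548.9, -4.3], [557.0, -119.8], [300.5, -139.5], [292.3, -23.4]] ctr [424.7 -71.7] len in 116.1 wid 257.2 yaw in 94.05 yaw from long 94.33
tray [[536.1, -191.9], [545.8, -333.7], [322.2, -347.5], [313.9, -207.9]] ctr [ 429.5 -270.3] len in 141.0 wid 223.4 yaw in 93.66 yaw from long 93.82
cheek tips [ 564.76487243 -163.90085465   36.        ] [ 297.28149828 -184.50305161   36.        ]
dial top centre [466.05447131 -71.95151616 132.        ] pointer end [ 450.04459371 -100.20168345  132.        ]
dial edge [[463.8, -40.6], [465.3, -103.1], [496.6, -69.8]]
dial edge [[463.6, -40.8], [465.1, -103.1], [496.3, -69.9]]
scene check dial [290.13229278 215.79308301] hood TR [347.01246161 246.29963944] tray TR [402.85154836 332.87629144]
60 [[201.0, -151.0], [206.0, -412.0], [330.0, -279.0], [81.0, -280.0]] [[155.0, 311.0], [203.0, 430.0], [260.0, 339.0], [88.0, 387.0]]
80 [[205.0, -150.0], [210.0, -405.0], [332.0, -275.0], [88.0, -276.0]] [[156.0, 300.0], [203.0, 415.0], [259.0, 326.0], [90.0, 374.0]]
100 [[209.0, -149.0], [215.0, -399.0], [333.0, -272.0], [95.0, -272.0]] [[157.0, 289.0], [203.0, 399.0], [259.0, 314.0], [91.0, 359.0]]
cup2 [ 614. -257.   53.]
cup3 [ 611. -335.   60.]
bowl [470.  34.  44.]
```

The numbers agree. The hood's in-axis is about 94.2° and its mouth is near (429,-131). The tray is near (429,-270), about 10 mm left of the centre line and about 0.6° askew. The plan is to push with both fingers of the open gripper spread along the long side. First I turn the tool 74°.

```bash
cat >> h.py <<'E'
from scipy.spatial.transform import Rotation as Ro
def R(s): q=s['eef_rot']; return Ro.from_quat([q[1],q[2],q[3],q[0]])
def plan(target,yaw=None):
    s=arm.sense(); r=R(s); p=np.array(s['eef_pos']); x=r.as_matrix()[:,0]; th=np.degrees(np.arctan2(x[1],x[0]))
    print('t',round(s['time'],2),'pos',p.round(1),'yaw',th.round(2),'z',r.as_matrix()[:,2].round(4),'F',np.round(s['ft_force'],1),'open',round(s['opening'],3))
    print(' tool shift mm',r.inv().apply(np.array(target)-p).round(1), 'tool turn z',None if yaw is None else round(th-yaw,2))
E
M='python3 -m inch'
$M '[[[0,0,0],[0,0,-7]],[[0,0,0],[0,0,-7]],[[0,0,0],[0,0,-7]],[[0,0,0],[0,0,-7]],[[0,0,0],[0,0,-7]]]'
$M '[[[0,0,0],[0,0,-7]],[[0,0,0],[0,0,-7]],[[0,0,0],[0,0,-7]],[[0,0,0],[0,0,-7]],[[0,0,0],[0,0,-7]]]'
$M '[[[0,0,0],[0,0,-4.3]],[[0,0,0],[0,0,0]]]'
python3 -c "
from h import *
plan([436,-385,120],4.2)"
```

```text
time: 0.52
eef_pos: [186.9, -517.1, 218.8]
eef_rot: [-0.0, 0.954, -0.299, -0.0]
ft_force: [-0.7, 0.2, -0.4]
opening: 1.001
time: 0.93
eef_pos: [186.9, -517.1, 218.8]
eef_rot: [-0.0, 1.0, 0.002, -0.0]
ft_force: [-0.1, 0.3, -0.1]
opening: 0.999
time: 1.1
eef_pos: [186.9, -517.1, 218.8]
eef_rot: [-0.0, 0.999, 0.038, -0.0]
ft_force: [-0.2, 0.4, -0.6]
opening: 1.001
t 1.1 pos [ 186.9 -517.1  218.8] yaw 4.38 z [-2.e-04  6.e-04 -1.e+00] F [-0.2  0.4 -0.6] open 1.001
 tool shift mm [ 258.5 -112.7   98.8] tool turn z 0.18
```

```bash
M='python3 -m inch'
$M '[[[0.032,-0.014,0.006],[0,0,0]],[[0.032,-0.014,0.006],[0,0,0]],[[0.032,-0.014,0.006],[0,0,0]],[[0.032,-0.014,0.006],[0,0,0]],[[0.032,-0.014,0.006],[0,0,0]]]'
$M '[[[0.032,-0.014,0.006],[0,0,0]],[[0.032,-0.014,0.006],[0,0,0]],[[0.033,-0.014,0.006],[0,0,0]],[[0,0,0.020],[0,0,0]],[[0,0,0],[0,0,0]]]'
python3 - <<'E'
from h import *
import pickle
plan([436,-385,32],4.2)
c=cap("top"); cv2.imwrite("pics/top1.png",c['frame'][170:390,220:520].repeat(2,0).repeat(2,1))
E
```

```text
time: 1.52
eef_pos: [342.7, -434.7, 188.7]
eef_rot: [-0.0, 0.999, 0.035, -0.0]
ft_force: [-0.5, -1.6, -0.1]
opening: 1.003
time: 1.93
eef_pos: [435.3, -384.8, 147.5]
eef_rot: [-0.002, 0.999, 0.036, -0.002]
ft_force: [-0.3, 0.6, -1.8]
opening: 0.998
t 1.93 pos [ 435.3 -384.8  147.5] yaw 4.16 z [-0.0037  0.0037 -1.    ] F [-0.3  0.6 -1.8] open 0.998
 tool shift mm [  1.    0.7 115.5] tool turn z -0.04
```

View pics/top1.png

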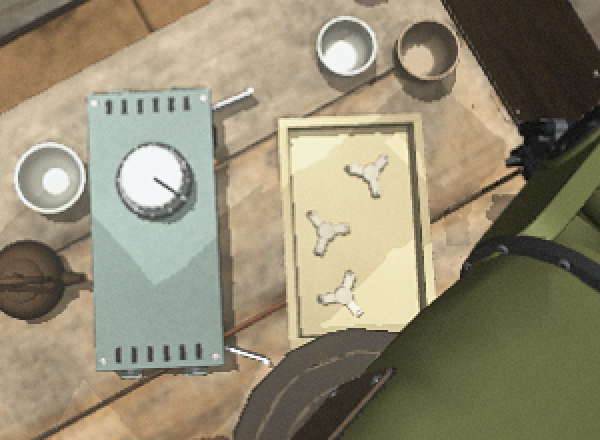

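```bash
python3 - <<'E'
from h import *
import pickle
c=pickle.load(open("top0.pkl","rb")); s=pickle.load(open("scene0.pkl","rb"))
print('cab floor top',onz(c,484,240,0).round(0),onz(c,425,140,0).round(0),'scene',onz(s,435,402,0).round(0),onz(s,590,470,0).round(0))
print('cab top corner: ',[ (z,onz(c,456,93,z).round(0)[:2].tolist(),onz(c,552,243,z).round(0)[:2].tolist(),proj(s,onz(c,456,93,z)).round(0),proj(s,onz(c,552,243,z)).round(0)) for z in(120,160,200)])
print('tape',onz(c,508,302,15).round(0), onz(c,484,302,30).round(0))
print('tcp proj',proj(c,[492,-389,125]))
E
```

```text
cab floor top [ 525. -455.    0.] [ 740. -334.    0.] scene [ 531. -451.    0.] [ 647. -648.    0.]
cab top corner:  [(120, [792.0, -368.0], [506.0, -538.0], array([545., 263.]), array([471., 388.])), (160, [773.0, -356.0], [500.0, -518.0], array([536., 241.]), array([462., 355.])), (200, [753.0, -344.0], [495.0, -498.0], array([527., 218.]), array([453., 320.]))]
tape [ 398. -495.   15.] [ 397. -441.   30.]
tcp proj [472.34823132 248.48288272]
```

```bash
M='python3 -m inch'
$M '[[[0,0,0.03],[0,0,0]],[[0,0,0.03],[0,0,0]],[[0,0,0.03],[0,0,0]],[[0,0,0.015],[0,0,0]],[[0,0,0],[0,0,0]]]'
$M '[[[0,0,0.007],[0,0,0]],[[0,-0.006,0],[0,0,0]],[[0,-0.006,0],[0,0,0]],[[0,-0.004,0],[0,0,0]],[[0,0,0],[0,0,0]]]'
python3 - <<'E'
from h import *
plan([434,-343,32],4.2)
for n in("top","scene"):
  c=cap(n); print(n,proj(c,np.array([434,-350,36])))
  cv2.imwrite(f"pics/{n}2.png",c['frame'])
E
```

```text
time: 2.4
eef_pos: [433.1, -386.6, 43.6]
eef_rot: [-0.002, 0.999, 0.035, -0.002]
ft_force: [-0.3, 0.7, 0.3]
opening: 1.0
time: 2.82
eef_pos: [434.3, -370.2, 40.1]
eef_rot: [0.0, 0.999, 0.037, 0.0]
ft_force: [-0.3, -0.2, 0.2]
opening: 0.998
t 2.82 pos [ 434.3 -370.2   40.1] yaw 4.2 z [ 9.e-04 -8.e-04 -1.e+00] F [-0.3 -0.2  0.2] open 0.998
 tool shift mm [  1.7 -27.2   8.1] tool turn z 0.0
top [438.8175642  282.30991235]
scene [344.28526191 360.52069704]
```

View pics/scene2.png

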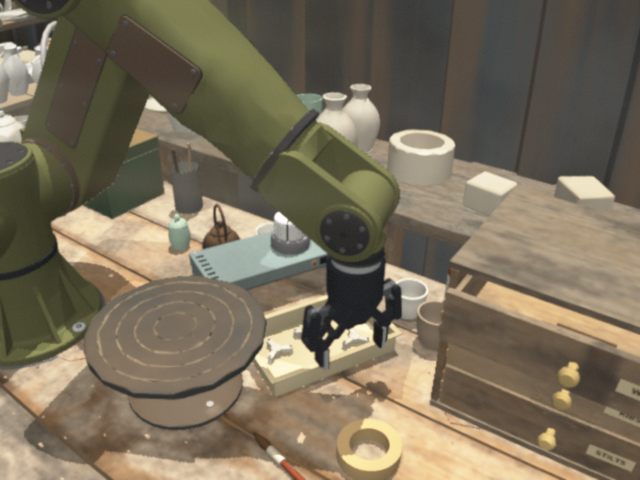

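```bash
M='python3 -m inch'
$M '[[[0,0,0.009],[0,0,0]],[[0,-0.004,0],[0,0,0]],[[0,-0.004,0],[0,0,0]],[[0,-0.003,0],[0,0,0]],[[0,-0.002,0],[0,0,0]]]'
$M '[[[0,-0.002,0],[0,0,0]],[[0,-0.002,0],[0,0,0]],[[0,-0.002,0],[0,0,0]],[[0,-0.002,0],[0,0,0]],[[0,-0.002,0],[0,0,0]]]'
$M '[[[0,-0.002,0],[0,0,0]],[[0,-0.002,0],[0,0,0]],[[0,-0.002,0],[0,0,0]],[[0,-0.002,0],[0,0,0]],[[0,-0.002,0],[0,0,0]]]'
python3 - <<'E'
from h import *
plan([434,-343,32],4.2)
c=cap("top"); cv2.imwrite("pics/top3.png",c['frame'][170:390,220:520].repeat(2,0).repeat(2,1))
E
```

```text
time: 3.33
eef_pos: [433.0, -357.4, 30.1]
eef_rot: [-0.0, 0.999, 0.036, -0.0]
ft_force: [0.3, 0.1, -0.5]
opening: 0.999
time: 3.75
eef_pos: [432.3, -347.8, 30.1]
eef_rot: [0.0, 0.999, 0.036, 0.0]
ft_force: [1.1, 0.2, 0.4]
opening: 0.999
time: 4.17
eef_pos: [431.5, -337.8, 30.1]
eef_rot: [0.0, 0.999, 0.036, 0.0]
ft_force: [-0.6, 0.8, 0.2]
opening: 0.999
t 4.17 pos [ 431.5 -337.8   30.1] yaw 4.17 z [ 0. -0. -1.] F [-0.6  0.8  0.2] open 0.999
 tool shift mm [ 2.1  5.4 -1.9] tool turn z -0.03
```

View pics/top3.png

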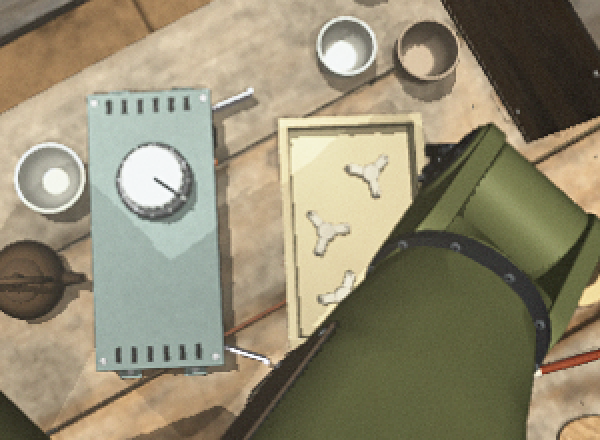

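The picture shows the tray not yet moved, with its left rim still at (279,118), and the fingers just short of the right rim at (427,160). I continue gently.

```bash
M='python3 -m inch'
cat > tr.py <<'E'
from h import *
import sys
plan([432,-99.6-72.5,30],4.2)
c=cap("top"); im=c['frame']; hsv=cv2.cvtColor(im,cv2.COLOR_BGR2HSV)
g=cv2.cvtColor(im,cv2.COLOR_BGR2GRAY).astype(int)
m=cv2.inRange(hsv,(20,35,120),(34,110,255))
# leading edge of tray on given rows, far-end corner
for v in (240,250,260,270):
    r=np.where(m[v,334:440]>0)[0]; print(v,(334+r[0],334+r[-1],onz(c,334+r[0],v,36)[:2].round(1)) if len(r) else None)
cols=[u for u in range(340,436,12)]
print([(u,int(200+np.where(m[200:260,u]>0)[0][0]),onz(c,u,200+np.where(m[200:260,u]>0)[0][0],36)[0].round(1)) for u in cols if m[200:260,u].sum()>255*5])
cv2.imwrite("pics/last.png",im[170:390,220:520].repeat(2,0).repeat(2,1))
E
python3 tr.py
$M '[[[0,-0.002,0],[0,0,0]],[[0,-0.002,0],[0,0,0]],[[0,-0.002,0],[0,0,0]],[[0,-0.002,0],[0,0,0]],[[0,-0.002,0],[0,0,0]]]'
python3 tr.py
```

```text
t 4.22 pos [ 431.5 -337.5   30.1] yaw 4.17 z [-1.e-04  1.e-04 -1.e+00] F [1.5 0.1 0.6] open 0.997
 tool shift mm [ 1.250e+01 -1.649e+02  1.000e-01] tool turn z -0.03
240 (np.int64(334), np.int64(437), array([ 513.4, -141.5]))
250 (np.int64(360), np.int64(431), array([ 494.6, -193.6]))
260 (np.int64(336), np.int64(425), array([ 473.5, -146.2]))
270 (np.int64(337), np.int64(425), array([ 453.7, -148.5]))
[(340, 200, np.float64(595.4)), (352, 203, np.float64(589.7)), (364, 214, np.float64(567.7)), (376, 209, np.float64(578.5)), (388, 214, np.float64(568.8)), (400, 227, np.float64(542.8)), (412, 201, np.float64(596.7)), (424, 213, np.float64(572.6))]
time: 4.68
eef_pos: [430.8, -327.8, 30.1]
eef_rot: [-0.0, 0.999, 0.036, -0.0]
ft_force: [-0.2, 0.1, -0.3]
opening: 1.005
t 4.68 pos [ 430.8 -327.8   30.1] yaw 4.17 z [-0.  0. -1.] F [-0.2  0.1 -0.3] open 1.005
 tool shift mm [ 1.250e+01 -1.552e+02  1.000e-01] tool turn z -0.03
240 (np.int64(340), np.int64(433), array([ 513.7, -153.4]))
250 (np.int64(359), np.int64(429), array([ 494.5, -191.6]))
260 (np.int64(360), np.int64(423), array([ 474.6, -193.8]))
270 (np.int64(336), np.int64(420), array([ 453.6, -146.6]))
[(340, 207, np.float64(580.9)), (352, 209, np.float64(577.4)), (364, 201, np.float64(594.4)), (376, 208, np.float64(580.6)), (388, 212, np.float64(572.9)), (400, 227, np.float64(542.8)), (412, 201, np.float64(596.7)), (424, 212, np.float64(574.6))]
```

```bash
python3 - <<'E'
from h import *
c=cap("scene"); print(proj(c,[431,-328,30]),proj(c,[431-50,-331,18]),proj(c,[431+50,-325,18]))
c2=cap("wrist")
a=c['frame'][270:420,230:430]; a=cv2.resize(a,(400,300)); b=cv2.resize(c2['frame'],(400,300))
cv2.imwrite("pics/s4.png",np.hstack([a,b]))
E
```

```text
[335.68736392 354.86418241] [306.17025064 371.8255907 ] [363.46015134 350.04436787]
```

View pics/s4.png

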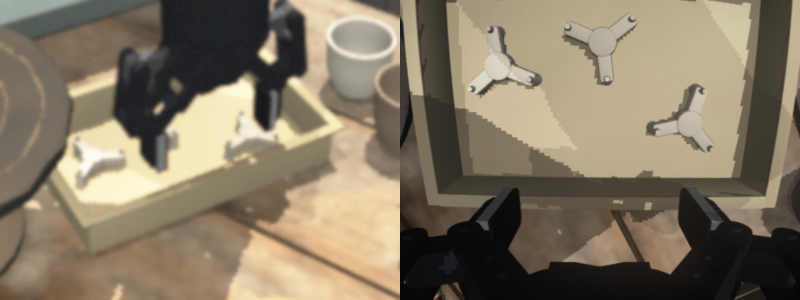

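```bash
python3 - <<'E'
from h import *
c=cap("wrist"); V=np.array(c['view']); print('cam',(-V[:3,:3].T@V[:3,3]).round(1),'look',-V[2,:3].round(3))
for p in ([545.8,-333.7,36],[322.2,-347.5,36],[536.1,-191.9,36],[313.9,-207.9,36]): print(p,proj(c,p).round(0))
# observed rim outer line bottom at (430,207)/(770,210) in view -> x1.6
for u in ((430-400)*1.6,(770-400)*1.6):
    for z in (0,36): print(onz(c,u,208*1.6,z).round(1))
s=arm.sense(); r=R(s).as_matrix(); p=s['eef_pos']
print('tcp',p)
sc=cap("scene")
for d in(0,12,25):
  for sx in(-42.5,42.5):
    q=p+r@np.array([sx,0,d]); print(d,sx,q.round(1),'wrist/1.6',(proj(c,q)/1.6).round(0),'scene',proj(sc,q).round(0))
E
```

```text
cam [ 425.3 -262.   184.7] look [ 0.019 -0.256 -0.966]
[545.8, -333.7, 36] [601. 335.]
[322.2, -347.5, 36] [ 48. 330.]
[536.1, -191.9, 36] [650. -43.]
[313.9, -207.9, 36] [  7. -47.]
[ 297.  -369.9    0. ]
[ 322.  -348.8   36. ]
[ 569.5 -350.     0. ]
[ 541.4 -332.9   36. ]
tcp [ 430.84466962 -328.01056997   30.11911788]
0 -42.5 [ 388.5 -331.1   30.1] wrist/1.6 [133. 188.] scene [311. 364.]
0 42.5 [ 473.2 -324.9   30.1] wrist/1.6 [268. 188.] scene [359. 346.]
12 -42.5 [ 388.5 -331.1   18.1] wrist/1.6 [137. 180.] scene [311. 370.]
12 42.5 [ 473.2 -324.9   18.1] wrist/1.6 [264. 180.] scene [359. 351.]
25 -42.5 [ 388.5 -331.1    5.1] wrist/1.6 [141. 174.] scene [311. 377.]
25 42.5 [ 473.2 -324.9    5.1] wrist/1.6 [259. 174.] scene [359. 358.]
```

The images show the fingertips about z≈50, above the rim. They reach less far below the TCP than the text says. The tray is untouched. I back off and go lower, watching the force.

```bash
M='python3 -m inch'
$M '[[[0,0.02,0],[0,0,0]],[[0,0.02,0],[0,0,0]],[[0,0.01,0],[0,0,0]],[[0,0,0],[0,0,0]]]'
python3 - <<'E'
from h import *
c=cap("scene"); w=cap("wrist"); s=arm.sense(); r=R(s).as_matrix(); p=s['eef_pos']; print(p)
for z in(5,18,30,54): q=[p+r@np.array([x,0,p[2]-z]) for x in(-50,50)]; print(z,[proj(c,a).round(0) for a in q],[proj(w,a).round(0) for a in q])
a=c['frame'][290:420,250:450]; a=cv2.resize(a,(600,390),interpolation=2)
cv2.imwrite("pics/s5.png",np.hstack([a,cv2.resize(w['frame'],(200,150)).repeat(1,0) if 0 else np.vstack([w['frame'][240:480:2,::3][:, :200],np.zeros((270,200,3),np.uint8)])]))
E
```

```text
time: 5.27
eef_pos: [434.3, -379.4, 30.0]
eef_rot: [0.0, 0.999, 0.036, 0.0]
ft_force: [0.5, 0.4, -0.5]
opening: 0.998
[ 434.14990792 -377.4144194    29.71140558]
5 [array([323., 400.]), array([380., 376.])] [array([209., 276.]), array([432., 276.])]
18 [array([323., 394.]), array([381., 369.])] [array([201., 287.]), array([440., 287.])]
30 [array([323., 388.]), array([382., 364.])] [array([193., 298.]), array([448., 298.])]
54 [array([323., 376.]), array([383., 352.])] [array([174., 326.]), array([468., 325.])]
```

View pics/s5.png

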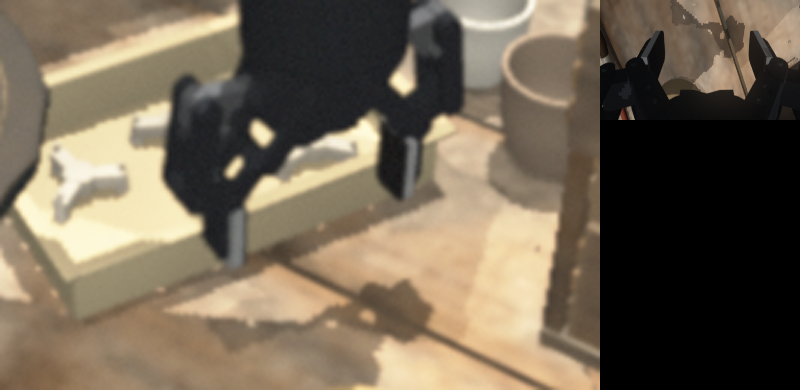

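The fingertips appear at (327,378) and (386,356), which puts them at z≈45–50 with a detached shadow, so they are well above the worktop. I lower in steps.

```bash
M='python3 -m inch'
$M '[[[0,0,0.006],[0,0,0]],[[0,0,0.006],[0,0,0]],[[0,0,0.006],[0,0,0]],[[0,0,0],[0,0,0]]]'
python3 - <<'E'
from h import *
w=cap("wrist"); c=cap("scene"); plan([434,-343,0])
cv2.imwrite("pics/s6.png",np.hstack([cv2.resize(c['frame'][290:420,250:450],(400,260),interpolation=2),cv2.resize(w['frame'][120:],(400,260))]))
E
```

```text
time: 5.7
eef_pos: [433.9, -376.9, 10.4]
eef_rot: [-0.001, 0.999, 0.037, -0.001]
ft_force: [0.3, -0.1, -0.6]
opening: 1.004
t 5.8 pos [ 434.4 -377.5   11.7] yaw 4.18 z [-6.e-04  6.e-04 -1.e+00] F [-0.1  0.6  0. ] open 1.004
 tool shift mm [  2.2 -34.4  11.7] tool turn z None
```

View pics/s6.png

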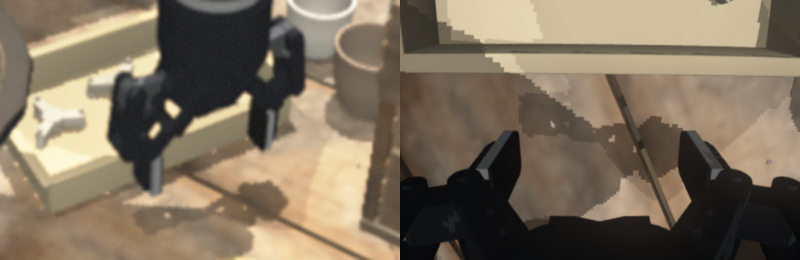

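Tips are now at z≈30 by the scene view (327,387)/(384,365), still with no contact force. I go 12 mm lower and then approach the tray.

```bash
M='python3 -m inch'
cat > tr.py <<'E'
from h import *
import pickle
plan([426.8,-99.6-72.5-11,0],4.2)
c0=pickle.load(open("top0.pkl","rb")); c=cap("top"); pickle.dump(c,open("topl.pkl","wb"))
for n,(u,v) in dict(cornerTL=(359,230),stilt=(404,257),stilt1=(383,286),cornerTR=(429,227)).items():
    t=c0['frame'][v-11:v+12,u-11:u+12]; r=cv2.matchTemplate(c['frame'][190:340,300:460],t,cv2.TM_CCOEFF_NORMED)
    _,s,_,l=cv2.minMaxLoc(r); q=(l[0]+311,l[1]+201); z=10 if 'st' in n else 36
    print(n,round(s,2),q,'moved world',(onz(c,*q,z)-onz(c,u,v,z))[:2].round(1))
E
$M '[[[0,0,0.006],[0,0,0]],[[0,0,0.006],[0,0,0]],[[0,-0.004,0],[0,0,0]],[[0,-0.004,0],[0,0,0]],[[0,-0.004,0],[0,0,0]]]'
$M '[[[0,-0.003,0],[0,0,0]],[[0,-0.003,0],[0,0,0]],[[0,-0.003,0],[0,0,0]],[[0,-0.003,0],[0,0,0]],[[0,-0.003,0],[0,0,0]]]'
python3 tr.py
```

```text
time: 6.22
eef_pos: [433.5, -365.4, 0.0]
eef_rot: [-0.0, 0.999, 0.036, -0.0]
ft_force: [0.8, 0.8, 0.3]
opening: 0.999
time: 6.63
eef_pos: [432.6, -350.8, 0.2]
eef_rot: [0.0, 0.999, 0.036, 0.0]
ft_force: [0.2, -2.0, -0.3]
opening: 1.002
t 6.63 pos [ 4.326e+02 -3.508e+02  2.000e-01] yaw 4.17 z [ 4.e-04 -4.e-04 -1.e+00] F [ 0.2 -2.  -0.3] open 1.002
 tool shift mm [   6.4 -167.7    0.2] tool turn z -0.03
cornerTL 0.95 (358, 230) moved world [-0.  2.]
stilt 0.94 (403, 257) moved world [-0.  2.]
stilt1 0.88 (382, 286) moved world [-0.  2.]
cornerTR 0.94 (428, 227) moved world [-0.  2.]
```

```bash
M='python3 -m inch'
$M '[[[0.0007,-0.004,0],[0,0,0]],[[0.0007,-0.004,0],[0,0,0]],[[0.0007,-0.004,0],[0,0,0]],[[0.0007,-0.004,0],[0,0,0]],[[0.0007,-0.004,0],[0,0,0]]]'
$M '[[[0.0007,-0.004,0],[0,0,0]],[[0.0007,-0.004,0],[0,0,0]],[[0.0007,-0.004,0],[0,0,0]],[[0.0007,-0.004,0],[0,0,0]],[[0.0007,-0.004,0],[0,0,0]]]'
python3 tr.py
```

```text
time: 7.1
eef_pos: [434.6, -330.5, 0.2]
eef_rot: [0.0, 0.999, 0.036, 0.0]
ft_force: [-0.1, -2.6, 1.4]
opening: 1.001
time: 7.52
eef_pos: [436.6, -310.2, 0.1]
eef_rot: [0.0, 0.999, 0.036, 0.0]
ft_force: [-1.0, -4.2, 1.8]
opening: 1.0
t 7.52 pos [ 4.366e+02 -3.102e+02  1.000e-01] yaw 4.17 z [ 1.e-04 -1.e-04 -1.e+00] F [-1.  -4.2  1.8] open 1.0
 tool shift mm [-6.000e-01 -1.275e+02  1.000e-01] tool turn z -0.03
cornerTL 0.52 (338, 228) moved world [ 3.1 42.1]
stilt 0.84 (383, 255) moved world [ 3.1 43. ]
stilt1 0.87 (362, 284) moved world [ 3.1 42.6]
cornerTR 0.62 (408, 225) moved world [ 3.1 42.2]
```

```bash
M='python3 -m inch'
$M '[[[0.0008,-0.004,0],[0,0,0]],[[0.0008,-0.004,0],[0,0,0]],[[0.0008,-0.004,0],[0,0,0]],[[0.0008,-0.004,0],[0,0,0]],[[0.0006,-0.004,0],[0,0,0]]]'
$M '[[[0,-0.004,0],[0,0,0]],[[0,-0.004,0],[0,0,0]],[[0,-0.004,0],[0,0,0]],[[0,-0.004,0],[0,0,0]],[[0,-0.004,0],[0,0,0]]]'
python3 tr.py
```

```text
time: 7.98
eef_pos: [438.9, -289.9, 0.0]
eef_rot: [-0.0, 0.999, 0.036, -0.0]
ft_force: [-0.6, -4.6, 2.3]
opening: 1.0
time: 8.4
eef_pos: [437.4, -270.0, 0.1]
eef_rot: [-0.0, 0.999, 0.036, 0.0]
ft_force: [-0.1, -2.6, 0.7]
opening: 1.001
t 8.4 pos [ 4.374e+02 -2.700e+02  1.000e-01] yaw 4.16 z [ 0.e+00  1.e-04 -1.e+00] F [-0.1 -2.6  0.7] open 1.001
 tool shift mm [ -4.3 -87.4   0.1] tool turn z -0.04
cornerTL 0.43 (336, 226) moved world [ 7.1 46.2]
stilt 0.82 (364, 254) moved world [ 4.3 81.8]
stilt1 0.44 (342, 283) moved world [ 4.1 83.1]
cornerTR 0.75 (388, 224) moved world [ 4.2 82.4]
```

```bash
M='python3 -m inch'
$M '[[[0,-0.004,0],[0,0,0]],[[0,-0.004,0],[0,0,0]],[[0,-0.004,0],[0,0,0]],[[0,-0.004,0],[0,0,0]],[[0,-0.004,0],[0,0,0]]]'
$M '[[[0,-0.004,0],[0,0,0]],[[0,-0.004,0],[0,0,0]],[[0,-0.004,0],[0,0,0]],[[0,-0.004,0],[0,0,0]],[[0,-0.004,0],[0,0,0]]]'
python3 tr.py
```

```text
time: 8.87
eef_pos: [435.9, -250.0, 0.0]
eef_rot: [-0.0, 0.999, 0.036, -0.0]
ft_force: [-0.4, -2.2, 0.1]
opening: 1.007
time: 9.28
eef_pos: [434.5, -230.0, 0.1]
eef_rot: [-0.0, 0.999, 0.036, -0.0]
ft_force: [-0.3, -2.4, -0.0]
opening: 0.999
t 9.28 pos [ 4.345e+02 -2.300e+02  1.000e-01] yaw 4.17 z [-1.e-04  1.e-04 -1.e+00] F [-0.3 -2.4 -0. ] open 0.999
 tool shift mm [ -4.2 -47.4   0.1] tool turn z -0.03
cornerTL 0.48 (365, 223) moved world [ 14.5 -11.9]
stilt 0.7 (344, 255) moved world [  1.3 122.7]
stilt1 0.3 (318, 254) moved world [ 62.  133.2]
cornerTR 0.6 (429, 227) moved world [0. 0.]
```

```bash
M='python3 -m inch'
$M '[[[0,-0.004,0],[0,0,0]],[[0,-0.004,0],[0,0,0]],[[0,-0.004,0],[0,0,0]],[[0,-0.004,0],[0,0,0]],[[0,-0.004,0],[0,0,0]]]'
$M '[[[0,-0.004,0],[0,0,0]],[[0,-0.004,0],[0,0,0]],[[0,-0.003,0],[0,0,0]],[[0,-0.002,0],[0,0,0]],[[0,-0.002,0],[0,0,0]]]'
$M '[[[0,-0.002,0],[0,0,0]],[[0,-0.002,0],[0,0,0]],[[0,-0.001,0],[0,0,0]]]'
$M '[[[0,-0.001,0],[0,0,0]],[[0,-0.001,0],[0,0,0]]]'
$M '[[[0,-0.001,0],[0,0,0]],[[0,-0.001,0],[0,0,0]]]'
```

```text
time: 9.75
eef_pos: [433.0, -210.1, 0.1]
eef_rot: [-0.0, 0.999, 0.036, 0.0]
ft_force: [-0.4, -1.9, 0.0]
opening: 1.003
time: 10.17
eef_pos: [432.0, -195.3, 0.1]
eef_rot: [-0.0, 0.999, 0.036, -0.0]
ft_force: [0.0, -2.2, 0.1]
opening: 0.997
time: 10.42
eef_pos: [431.6, -190.4, 0.1]
eef_rot: [-0.0, 0.999, 0.036, -0.0]
ft_force: [0.2, -1.9, -0.9]
opening: 1.002
time: 10.58
eef_pos: [431.5, -188.5, 0.1]
eef_rot: [0.0, 0.999, 0.036, 0.0]
ft_force: [0.1, -2.8, -1.0]
opening: 0.999
time: 10.75
eef_pos: [431.3, -186.5, 0.1]
eef_rot: [-0.0, 0.999, 0.036, 0.0]
ft_force: [0.2, -2.1, -0.4]
opening: 1.002
```

```bash
M='python3 -m inch'
$M '[[[0,-0.001,0],[0,0,0]],[[0,-0.001,0],[0,0,0]]]'
$M '[[[0,-0.001,0],[0,0,0]],[[0,-0.001,0],[0,0,0]]]'
$M '[[[0,-0.001,0],[0,0,0]],[[0,-0.0005,0],[0,0,0]]]'
```

```text
time: 10.92
eef_pos: [431.2, -184.5, 0.1]
eef_rot: [-0.0, 0.999, 0.036, -0.0]
ft_force: [-0.1, -2.0, -0.0]
opening: 1.003
time: 11.08
eef_pos: [431.0, -182.5, 0.1]
eef_rot: [-0.0, 0.999, 0.036, -0.0]
ft_force: [0.1, -1.8, -1.0]
opening: 1.0
time: 11.25
eef_pos: [430.9, -181.0, 0.1]
eef_rot: [-0.0, 0.999, 0.036, -0.0]
ft_force: [0.5, -2.3, 0.2]
opening: 1.001
```

```bash
M='python3 -m inch'
$M '[[[0,-0.001,0],[0,0,0]],[[0,-0.0005,0],[0,0,0]]]'
$M '[[[0,-0.001,0],[0,0,0]],[[0,-0.0005,0],[0,0,0]]]'
$M '[[[0,-0.001,0],[0,0,0]],[[0,-0.0005,0],[0,0,0]]]'
```

```text
time: 11.42
eef_pos: [431.2, -180.5, 0.3]
eef_rot: [0.001, 0.999, 0.037, 0.0]
ft_force: [-0.1, -14.5, -2.0]
opening: 1.0
time: 11.58
eef_pos: [431.3, -180.2, 0.6]
eef_rot: [0.002, 0.999, 0.037, 0.001]
ft_force: [-2.7, -26.1, -1.5]
opening: 1.0
time: 11.75
eef_pos: [431.5, -180.0, 1.0]
eef_rot: [0.003, 0.999, 0.037, 0.001]
ft_force: [-4.2, -39.6, -1.5]
opening: 0.999
```

The stop is met: the force rose to 40 N at TCP y=-180, against a predicted -182. I back off, go up, and check the seat and the dial.

```bash
M='python3 -m inch'
$M '[[[0,0.008,0],[0,0,0]],[[0,0.016,0],[0,0,0]],[[0,0.02,0],[0,0,0]],[[0,0.02,-0.01],[0,0,0]],[[0,0.01,-0.03],[0,0,0]]]'
$M '[[[0,0,-0.04],[0,0,0]],[[0,0,-0.04],[0,0,0]],[[0,0,-0.04],[0,0,0]],[[0,0,-0.04],[0,0,0]],[[0,0,-0.02],[0,0,0]]]'
python3 - <<'E'
from h import *
import pickle
plan([466,-72,200],4.2)
c=cap("top"); pickle.dump(c,open("top7.pkl","wb"))
a=cv2.resize(c['frame'][200:350,230:410],(720,600),interpolation=cv2.INTER_CUBIC)
cv2.imwrite("pics/t7.png",a)
E
```

```text
time: 12.17
eef_pos: [434.3, -250.8, 37.6]
eef_rot: [-0.002, 0.999, 0.036, -0.002]
ft_force: [-0.8, 0.6, -0.7]
opening: 1.002
time: 12.58
eef_pos: [436.7, -250.6, 225.0]
eef_rot: [0.001, 0.999, 0.036, 0.002]
ft_force: [-1.1, -0.3, 1.7]
opening: 1.0
t 12.58 pos [ 436.7 -250.6  225. ] yaw 4.18 z [ 0.0045 -0.0027 -1.    ] F [-1.1 -0.3  1.7] open 1.0
 tool shift mm [  42.2 -176.1   24.6] tool turn z -0.02
```

View pics/t7.png

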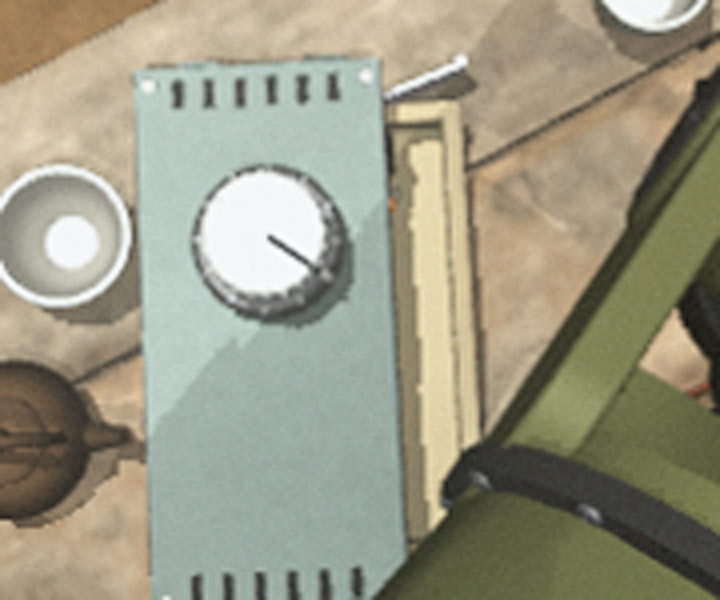

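The tray sits squarely in the bay with its outer rim from (458,102) down to (478,440) in the crop. The timer is at (267,242), and its marks are too small to read here. I move over the timer and use the wrist camera.

```bash
M='python3 -m inch'
$M '[[[0.0085,-0.035,0],[0,0,0]],[[0.0085,-0.035,0],[0,0,0]],[[0.0085,-0.035,0],[0,0,0]],[[0.0085,-0.035,0],[0,0,0]],[[0.0085,-0.036,0],[0,0,0]]]'
$M '[[[0,0,0.012],[0,0,0]],[[0,0,0.012],[0,0,0]],[[0,0,0],[0,0,0]]]'
python3 - <<'E'
from h import *
import pickle
c=pickle.load(open("top7.pkl","rb"))
def g(x,y,z): return onz(c,230+x/4,200+y/4,z)[:2]
n=np.array([-.075,.997])
a=g(463,102,36);b=g(478,420,36);h=g(384,102,72);h2=g(400,450,72); print('protrude',(h-a)@n,(h2-b)@n)
plan([466,-72,150],4.2)
w=cap("wrist"); pickle.dump(w,open("w8.pkl","wb"))
q=[466,-72,132]; u=proj(w,q); print('dial px',u, proj(w,[466,-72,96]))
t=cap("top"); pickle.dump(t,open("t8.pkl","wb"))
u0,v0=[int(k) for k in u]; x0=max(0,min(340,u0-150)); y0=max(0,min(255,v0-110)); print(x0,y0)
cv2.imwrite("pics/w8.png",cv2.resize(w['frame'][y0:y0+225,x0:x0+300],(800,600),interpolation=cv2.INTER_CUBIC))
E
```

```text
time: 13.05
eef_pos: [465.2, -70.0, 219.7]
eef_rot: [-0.0, 0.999, 0.036, -0.0]
ft_force: [0.9, -0.9, 0.5]
opening: 0.999
time: 13.3
eef_pos: [464.6, -70.8, 193.8]
eef_rot: [-0.001, 0.999, 0.037, -0.002]
ft_force: [-0.7, -0.5, -0.7]
opening: 1.003
protrude 40.28242900854799 39.57667962218915
t 13.3 pos [464.6 -70.8 193.8] yaw 4.25 z [-0.0037  0.0011 -1.    ] F [-0.7 -0.5 -0.7] open 1.003
 tool shift mm [ 1.5  1.4 43.8] tool turn z 0.05
dial px [322.95272308 256.46687997] [322.59979884 238.98607844]
172 146
```

View pics/w8.png

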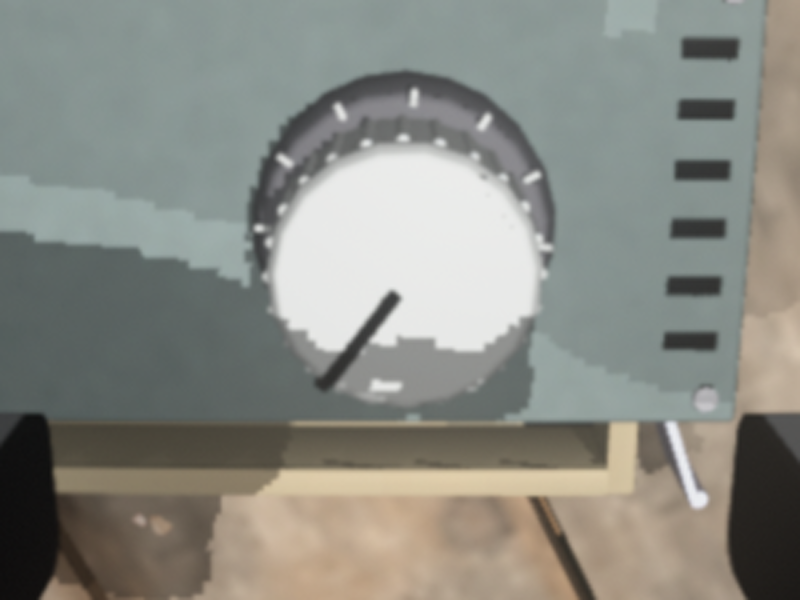

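The wrist view shows the base marks at crop (260,228), (285,160), (341,112), (414,97), (485,121), (532,178) and (545,246). The dial top is centred at about (405,275), with the pointer from (394,295) to (322,385). I compute the centre and angles.

```bash
cat > ang.py <<'E'
from h import *
import pickle
w=pickle.load(open("w8.pkl","rb")); k=800/300
def g(x,y,z): return onz(w,172+x/k,146+y/k,z)[:2]
P=np.array([g(x,y,96) for x,y in((260,228),(285,160),(341,112),(414,97),(485,121),(532,178),(545,246))])
A=np.c_[2*P,np.ones(len(P))]; s=np.linalg.lstsq(A,(P**2).sum(1),rcond=None)[0]; ctr=s[:2]; print('base ctr',ctr.round(1),'r',np.sqrt(s[2]+ctr@ctr).round(1))
an=np.degrees(np.arctan2(*(P-ctr).T[::-1])); print('marks',an.round(1),'mod30',(an%30).round(1))
for z in(128,132,134):
    a,b=g(322,385,z),g(394,295,z); d=a-b; c=[g(x,y,z) for x,y in((272,275),(542,275),(405,145),(405,404))]
    print(z,'pointer ang',np.degrees(np.arctan2(d[1],d[0])).round(1),'from ctr',np.degrees(np.arctan2(*(a-ctr)[::-1])).round(1),'dial ctr',((c[0]+c[1])/2).round(1),((c[2]+c[3])/2).round(1),'dia',np.linalg.norm(c[0]-c[1]).round(1),np.linalg.norm(c[2]-c[3]).round(1))
E
python3 ang.py
```

```text
base ctr [466.2 -70. ] r 32.6
marks [179.5 149.5 119.6  90.2  60.6  30.6   1.6] mod30 [29.5 29.5 29.6  0.2  0.6  0.6  1.6]
128 pointer ang -123.1 from ctr -122.3 dial ctr [466.7 -69.1] [466.4 -69.8] dia 54.5 54.5
132 pointer ang -123.1 from ctr -123.8 dial ctr [466.6 -67.9] [466.2 -68.6] dia 53.5 53.5
134 pointer ang -123.1 from ctr -124.7 dial ctr [466.5 -67.3] [466.2 -68.1] dia 53.0 53.0
```

```bash
python3 - <<'E'
from h import *
import pickle
w=pickle.load(open("w8.pkl","rb")); s=arm.sense(); r=R(s).as_matrix(); p=s['eef_pos']; print(p,s['opening'],s['joint_positions'].round(2))
k=800/300
print('obs L',172+48/k,'R',172+735/k,'row',146+413/k)
for y in(-10,-8):
  for d in(-25,-18,-12,-6,0,12,25):
    print(y,d,[proj(w,p+r@np.array([sx,y,d])).round(1).tolist() for sx in(-42.5,42.5)])
plan([466.4,-69.5,150])
E
```

```text
[465.36029082 -71.74019505 195.92020064] 0.9982731642860562 [-0.23  0.15  1.77  0.    1.23 -0.3 ]
obs L 190.0 R 447.625 row 300.875
-10 -25 [[192.7, 306.7], [452.9, 307.2]]
-10 -18 [[198.5, 298.3], [446.9, 298.9]]
-10 -12 [[203.1, 291.8], [442.1, 292.3]]
-10 -6 [[207.3, 285.7], [437.7, 286.1]]
-10 0 [[211.2, 280.0], [433.6, 280.4]]
-10 12 [[218.3, 269.7], [426.1, 270.2]]
-10 25 [[225.1, 260.0], [419.1, 260.4]]
-8 -25 [[193.2, 312.3], [452.4, 312.8]]
-8 -18 [[199.0, 303.7], [446.4, 304.2]]
-8 -12 [[203.5, 297.0], [441.7, 297.5]]
-8 -6 [[207.7, 290.7], [437.3, 291.2]]
-8 0 [[211.6, 284.9], [433.2, 285.3]]
-8 12 [[218.6, 274.3], [425.8, 274.8]]
-8 25 [[225.4, 264.4], [418.8, 264.8]]
t 13.4 pos [465.4 -71.7 195.9] yaw 4.17 z [-1.1e-03  4.0e-04 -1.0e+00] F [-0.6 -0.9 -0.1] open 0.998
 tool shift mm [ 1.2 -2.1 45.9] tool turn z None
```

```bash
M='python3 -m inch'
cat > tip.py <<'E'
from h import *
w=cap("wrist"); s=arm.sense(); print('opening',s['opening'])
m=(w['frame'].max(2)<45).astype(np.uint8); n,l,st,_=cv2.connectedComponentsWithStats(m)
m=np.isin(l,[i for i in range(1,n) if st[i,4]>1500 and st[i,1]+st[i,3]>=470]); m=m.astype(bool)
for nm,a in(('L',slice(60,315)),('R',slice(330,600))):
    ys,xs=np.where(m[:,a]); xs=xs+a.start; y0=ys.min(); b=xs[ys<y0+4]; print(nm,'top row',y0,'x',b.min(),b.max())
r=R(s).as_matrix(); p=s['eef_pos']; g=42.5*s['opening']
for d in(-24,-20,-16,-12,-8,-4,0,6,12): print(d,[proj(w,p+r@np.array([sx,-10,d])).round(0).tolist() for sx in(-g,g)])
cv2.imwrite("pics/tip.png",w['frame'])
E
python3 tip.py | head -3
$M '[[[0.001,-0.002,0],[0,0,0]],[[0,0,0],[0,0,0]],[[0,0,0],[0,0,0]],[[0,0,0],[0,0,0]],[[0,0,0],[0,0,0]]]' 0.71
python3 tip.py
```

```text
opening 1.0005494657152936
L top row 301 x 178 189
R top row 0 x 491 568
time: 13.87
eef_pos: [466.5, -69.8, 196.2]
eef_rot: [0.0, 0.999, 0.036, 0.0]
ft_force: [1.2, -0.3, 0.2]
opening: 0.713
opening 0.712665608056219
L top row 293 x 222 230
R top row 0 x 491 564
-24 [[229.0, 301.0], [412.0, 300.0]]
-20 [[232.0, 296.0], [410.0, 296.0]]
-16 [[234.0, 291.0], [407.0, 291.0]]
-12 [[236.0, 287.0], [405.0, 287.0]]
-8 [[238.0, 283.0], [403.0, 283.0]]
-4 [[240.0, 279.0], [401.0, 279.0]]
0 [[242.0, 276.0], [399.0, 276.0]]
6 [[244.0, 271.0], [396.0, 271.0]]
12 [[247.0, 266.0], [394.0, 266.0]]
```

```bash
python3 - <<'E'
from h import *
w=cap("wrist"); f=w['frame']; g=f.max(2)
for v in (300,306,312,318):
    row=g[v]; d=np.where(row<45)[0]; L=d[d<318]; Rr=d[d>330]; print(v,'L inner',L[L<300].max() if len(L) else None,'R inner',Rr[Rr>340].min(), 'grey', row[225:245:3], row[395:420:3])
# dial white top
m=((f.min(2)>150)).astype(np.uint8)*255; m[:, :200]=0; m[:,450:]=0
cs,_=cv2.findContours(m,0,1); k=max(cs,key=cv2.contourArea); h=cv2.convexHull(k); x,y,ww,hh=cv2.boundingRect(h); print('dial bbox',x,y,ww,hh,'centre col',x+ww/2)
for z in(96,116,132): print(z,proj(w,[466.4,-69.5,z]))
s=arm.sense(); r=R(s).as_matrix();p=s['eef_pos']; print(p,'axis cols',[proj(w,p+r@np.array([0,0,d])).round(1).tolist() for d in(-17,0,64,80)])
E
```

```text
300 L inner 231 R inner 408 grey [ 24  25  35 101 101 102 101] [167 167 167 166  61  42  42  42  72]
306 L inner 232 R inner 408 grey [24 24 28 75 76 77 77] [ 90 214 217 218  52  43  41  41  42]
312 L inner 232 R inner 408 grey [23 24 26 76 77 78 78] [ 96 215 217 214  45  41  40  39  40]
318 L inner 232 R inner 407 grey [24 24 25 73 83 83 84] [119 215 217 196  41  40  40  40  39]
dial bbox 286 0 164 119 centre col 368.0
96 [319.81033199 235.16276016]
116 [319.90280243 243.93020985]
132 [319.98797515 252.01153418]
[466.42052601 -69.80568853 196.14206709] axis cols [[320.7, 319.2], [320.5, 300.1], [320.0, 252.6], [319.9, 244.5]]
```

Fingers and dial line up within 1 mm in the wrist view. I open, descend around the dial, and close.

```bash
M='python3 -m inch'
$M '[[[0,0,0],[0,0,0]],[[0,0,0],[0,0,0]],[[0,0,0.015],[0,0,0]],[[0,0,0.02],[0,0,0]],[[0,0,0.02],[0,0,0]]]' 1
$M '[[[0,0,0.02],[0,0,0]],[[0,0,0.015],[0,0,0]],[[0,0,0.01],[0,0,0]],[[0,0,0.007],[0,0,0]],[[0,0,0],[0,0,0]]]'
python3 tip.py | head -2; python3 -c "
from h import *
plan([466.4,-69.5,87],4.2)"
```

```text
time: 14.38
eef_pos: [466.6, -69.8, 140.7]
eef_rot: [0.0, 0.999, 0.036, 0.001]
ft_force: [-0.5, 0.1, 0.6]
opening: 1.0
time: 14.8
eef_pos: [466.1, -69.7, 88.2]
eef_rot: [-0.0, 0.999, 0.036, -0.001]
ft_force: [-0.2, 0.8, 0.5]
opening: 1.001
opening 1.0051587171936873
L top row 301 x 179 188
t 14.85 pos [466.4 -69.8  89.1] yaw 4.17 z [-5.e-04  1.e-04 -1.e+00] F [ 0.2 -0.7  0.1] open 1.005
 tool shift mm [-0.  -0.3  2.1] tool turn z -0.03
```

```bash
M='python3 -m inch'
$M '[[[0,0,0.002],[0,0,0]],[[0,0,0],[0,0,0]],[[0,0,0],[0,0,0]],[[0,0,0],[0,0,0]],[[0,0,0],[0,0,0]]]' 0.55
$M '[[[0,0,0],[0,0,0]],[[0,0,0],[0,0,0]],[[0,0,0],[0,0,0]]]' 0.3
python3 -c "
from h import *
plan([466.4,-69.5,87],4.2); print(arm.sense()['moment'])"
```

```text
time: 15.27
eef_pos: [466.7, -69.8, 88.1]
eef_rot: [0.0, 0.999, 0.036, 0.0]
ft_force: [-2.5, 0.7, 8.4]
opening: 0.637
time: 15.52
eef_pos: [466.7, -69.8, 88.1]
eef_rot: [0.0, 0.999, 0.036, 0.0]
ft_force: [-5.1, 0.7, 8.0]
opening: 0.638
t 15.52 pos [466.7 -69.8  88.1] yaw 4.17 z [ 9.e-04 -3.e-04 -1.e+00] F [-5.1  0.7  8. ] open 0.638
 tool shift mm [-0.2 -0.3  1.1] tool turn z -0.03
[ 0.03538911  0.72612881 -0.06419573]
```

```bash
M='python3 -m inch'
$M '[[[-0.0004,0,0.0006],[0,0,0]],[[0,0,0],[0,0,0]],[[0,0,0],[0,0,0]]]'
```

```text
time: 15.77
eef_pos: [466.7, -69.8, 88.0]
eef_rot: [0.0, 0.999, 0.036, 0.001]
ft_force: [-3.9, 2.3, 13.9]
opening: 0.636
```

Pressing with about 14 N. I turn clockwise in small steps: 20° first, then check.

```bash
M='python3 -m inch'
$M '[[[0,0,0],[0,0,4]],[[0,0,0],[0,0,4]],[[0,0,0],[0,0,4]],[[0,0,0],[0,0,4]],[[0,0,0],[0,0,4]]]'
python3 -c "
from h import *
plan([466.4,-69.5,87],-52.4); print(arm.sense()['moment'])"
```

```text
time: 16.18
eef_pos: [466.9, -69.9, 88.1]
eef_rot: [0.0, 0.99, -0.139, 0.001]
ft_force: [-1.3, 0.7, 12.5]
opening: 0.64
t 16.18 pos [466.9 -69.9  88.1] yaw -16.01 z [ 2.7e-03 -5.0e-04 -1.0e+00] F [-1.3  0.7 12.5] open 0.64
 tool shift mm [-0.6 -0.2  1. ] tool turn z 36.39
[0.23508568 0.4170383  0.05245472]
```

```bash
M='python3 -m inch'
$M '[[[0,0,0],[0,0,4]],[[0,0,0],[0,0,4]],[[0,0,0],[0,0,4]],[[0,0,0],[0,0,4]],[[0,0,0],[0,0,4]]]'
$M '[[[0,0,0],[0,0,4]],[[0,0,0],[0,0,4]],[[0,0,0],[0,0,4]],[[0,0,0],[0,0,4.4]],[[0,0,0],[0,0,0]]]'
python3 -c "
from h import *
plan([466.4,-69.5,87],-52.4); print(arm.sense()['moment'])"
```

```text
time: 16.6
eef_pos: [467.1, -69.9, 88.1]
eef_rot: [-0.0, 0.951, -0.309, 0.002]
ft_force: [0.7, -0.1, 9.1]
opening: 0.635
time: 17.02
eef_pos: [467.3, -70.1, 88.1]
eef_rot: [-0.0, 0.897, -0.442, 0.002]
ft_force: [1.6, -0.4, 9.8]
opening: 0.636
t 17.02 pos [467.3 -70.1  88.1] yaw -52.51 z [ 3.7e-03 -9.0e-04 -1.0e+00] F [ 1.6 -0.4  9.8] open 0.636
 tool shift mm [-1.   0.4  1.1] tool turn z -0.11
[-0.03043372 -0.10236439 -0.12342993]
```

```bash
M='python3 -m inch'
$M '[[[0,0,0],[0,0,0]],[[0,0,0],[0,0,0]],[[0,0,0],[0,0,0]],[[0,0,0],[0,0,0]],[[0,0,-0.005],[0,0,0]]]' 1
$M '[[[0,0,-0.015],[0,0,0]],[[0,0,-0.025],[0,0,0]],[[0,0,-0.03],[0,0,0]],[[0,0,-0.03],[0,0,0]],[[0,0,0],[0,0,0]]]'
python3 - <<'E'
from h import *
import pickle
plan([466.4,-69.5,196])
w=cap("wrist"); pickle.dump(w,open("w9.pkl","wb")); t=cap("top"); pickle.dump(t,open("t9.pkl","wb"))
u=proj(w,[466.4,-69.5,110]).astype(int); x0=max(0,min(420,u[0]-110)); y0=max(0,min(240,u[1]-120)); print(x0,y0)
a=cv2.resize(w['frame'][y0:y0+220,x0:x0+160+60],(500,500),interpolation=cv2.INTER_CUBIC)
b=cv2.resize(t['frame'][180:380,220:340],(300,500),interpolation=cv2.INTER_CUBIC)
cv2.imwrite("pics/fin.png",np.hstack([a,b]))
E
```

```text
time: 17.43
eef_pos: [465.5, -69.7, 90.9]
eef_rot: [0.0, 0.898, -0.44, -0.001]
ft_force: [-0.4, 0.6, 0.6]
opening: 1.005
time: 17.85
eef_pos: [467.9, -70.2, 197.2]
eef_rot: [-0.001, 0.898, -0.44, 0.004]
ft_force: [0.4, -0.4, 0.7]
opening: 0.999
t 17.85 pos [467.9 -70.2 197.2] yaw -52.22 z [ 0.008  -0.0018 -1.    ] F [ 0.4 -0.4  0.7] open 0.999
 tool shift mm [-1.5  0.8  1.2] tool turn z None
207 121
```

View pics/fin.png

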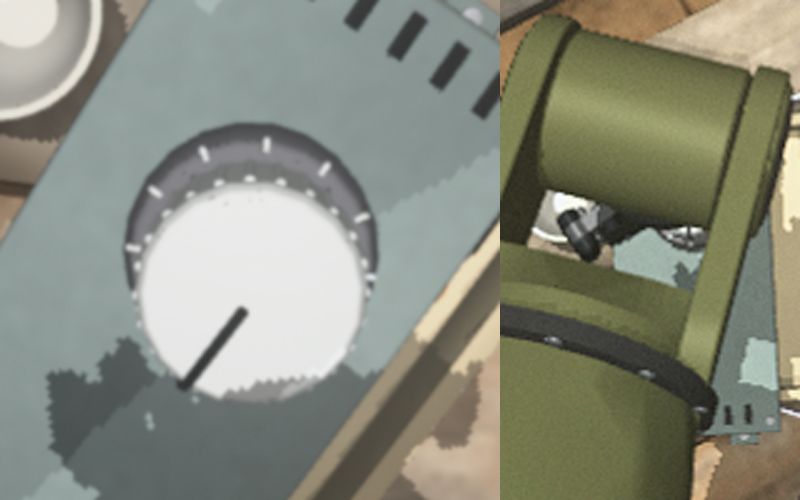

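The pointer now runs (242,313)→(184,385). Marks are visible at (133,247), (155,191), (205,153), (266,144), (325,169), (362,217) and (372,278). I compute the angles.

```bash
python3 - <<'E'
from h import *
import pickle
w=pickle.load(open("w9.pkl","rb")); k=500/220
def g(x,y,z): return onz(w,207+x/k,121+y/k,z)[:2]
P=np.array([g(x,y,96) for x,y in((133,247),(155,191),(205,153),(266,144),(325,169),(362,217),(372,278))])
A=np.c_[2*P,np.ones(len(P))]; s=np.linalg.lstsq(A,(P**2).sum(1),rcond=None)[0]; ctr=s[:2]; print('ctr',ctr.round(1),np.sqrt(s[2]+ctr@ctr).round(1))
an=np.degrees(np.arctan2(*(P-ctr).T[::-1])); print('marks',an.round(1),'off30',((an+15)%30-15).round(1))
a,b=g(184,385,132),g(242,313,132); d=a-b; print('pointer',np.degrees(np.arctan2(d[1],d[0])).round(1),'from ctr',np.degrees(np.arctan2(*(a-ctr)[::-1])).round(1))
E
```

```text
ctr [465.6 -70.1] 32.8
marks [119.2  89.7  59.9  31.3   1.1 -28.4 -59. ] off30 [-0.8 -0.3 -0.1  1.3  1.1  1.6  1. ]
pointer -179.9 from ctr 179.4
```

The dial is at 10 minutes (pointer -179.9°, mark at about -179.7°), and the base is within 1° and 1 mm of its start. I move clear and make a last check on the tray and bystanders.

```bash
M='python3 -m inch'; python3 -c "
from h import *
plan([380,-290,230])"
```

```text
t 17.95 pos [466.3 -69.8 192.4] yaw -52.23 z [ 2.e-03 -5.e-04 -1.e+00] F [-0.5 -0.2 -0.7] open 0.997
 tool shift mm [121.2 203.  -37.7] tool turn z None
```

```bash
M='python3 -m inch'
$M '[[[0,0,-0.03],[0,0,0]],[[0.015,0.025,-0.01],[0,0,0]],[[0.015,0.025,0],[0,0,0]],[[0.015,0.025,0],[0,0,0]],[[0.015,0.025,0],[0,0,0]]]'
$M '[[[0.015,0.025,0],[0,0,0]],[[0.015,0.025,0],[0,0,0]],[[0.015,0.025,0],[0,0,0]],[[0.015,0.025,0],[0,0,0]],[[0,0,0],[0,0,0]]]'
python3 - <<'E'
from h import *
import pickle
plan([380,-290,230])
c0=pickle.load(open("top0.pkl","rb")); c=cap("top"); s0=pickle.load(open("scene0.pkl","rb")); s=cap("scene"); c7=pickle.load(open("top7.pkl","rb")); w=cap("wrist"); cv2.imwrite("pics/wend.png",w['frame'])
def tm(a,b,u,v,n,h=14):
    t=a['frame'][v-h:v+h,u-h:u+h]; r=cv2.matchTemplate(b['frame'][v-30:v+30,u-30:u+30],t,5); _,q,_,l=cv2.minMaxLoc(r); print(n,round(q,2),'shift px',l[0]-30+h,l[1]-30+h)
tm(c0,c,393,193,'cup2'); tm(c0,c,433,195,'cup3'); tm(c0,c,245,259,'bowl'); tm(c7,c,342,228,'tray corner vs pushed',8); tm(c7,c,297,261,'timer')
tm(s0,s,410,298,'cup2 scene'); tm(s0,s,430,318,'cup3 scene')
E
```

```text
time: 18.37
eef_pos: [422.7, -179.3, 230.4]
eef_rot: [-0.0, 0.898, -0.44, -0.001]
ft_force: [1.2, -0.8, 0.7]
opening: 1.001
time: 18.78
eef_pos: [379.5, -290.2, 230.0]
eef_rot: [0.0, 0.897, -0.442, -0.001]
ft_force: [0.9, 0.4, -0.4]
opening: 1.0
t 18.78 pos [ 379.5 -290.2  230. ] yaw -52.41 z [-0.0022  0.001  -1.    ] F [ 0.9  0.4 -0.4] open 1.0
 tool shift mm [ 0.2 -0.5  0. ] tool turn z None
cup2 1.0 shift px 0 0
cup3 1.0 shift px 0 0
bowl 1.0 shift px 0 0
tray corner vs pushed 0.97 shift px 0 0
timer 0.77 shift px 0 0
cup2 scene 1.0 shift px 0 0
cup3 scene 1.0 shift px 0 0
```

```bash
python3 -c "
from plant import arm
print(arm.sign_off())"
```

```text
the job is handed in; nothing more can be done
None
```

I pushed the tray in to the back stop, turned the timer dial to 10 minutes, and handed the job in at about 19 s. I could not see the stilts at the end, because they are under the hood.

- **Tray:** I pushed it with both open fingers, steering out about 10 mm of side offset before the mouth. It stopped with the force rising to about 40 N. Measured from the top camera, the outer rim stands 40.3 and 39.6 mm out of the mouth at its two ends, against 41 expected.
- **Stilts:** In the top view they were standing and moving with the tray for as long as I could see them. The push ran at about 50 mm/s, slowing towards the stop.
- **Timer:** I turned the dial 56.6° clockwise while pressing with 9–14 N. The wrist camera then put the pointer at -179.9°, with the 10-minute mark at about -179.7°. The base had not turned or moved by more than about 1° or 1 mm, which is within the measuring error.
- **Cups and bowl:** The last pictures show no shift for either cup or the bowl.

- **Finger reach:** The open fingertips reach about 20 mm less far than the TCP, not 25 mm ahead of it as described. My first approach therefore passed over the tray rim without touching anything, and I corrected from the camera views.
- **Weak match:** The last top-view picture match on the timer was only 0.77, as expected with the pointer turned. It showed no shift.

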